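# Set the sprung lens tweezers to the bench gauge

### The arm

A 7-joint arm with a two-finger parallel gripper is mounted at the origin on the work surface. World frame = base frame: x ahead of the robot, y to its left, z up, the work surface at z = 0. Lengths are in m, angles in degrees, forces in N, time in s.
With the tool pointing down it reaches from about 0.425 to 0.825 m from the base axis. Payload 3.6 kg.
Tool frame: the origin (TCP) lies on the centre line of the jaws, within the pads' length; the fingertips stand 25 mm ahead of it and the grasp point (between the pads) lies 6 mm ahead of it; z points along the fingers, y is the line along which they close (so a half turn about z gives the same grasp; the last joint's range is limited). The gripper opens to 93 mm and grips with 3 to 60 N. Pads are 15 mm wide; open, the fingers measure 128 mm over their backs; the gripper's body (75 mm by 188 mm) begins 65 mm behind the grasp point.
Start: joints at [71.763, 35.231, -0.722, 81.555, 0.464, 63.22, -2.315], TCP at [0.187, -0.622, 0.244] pointing down, gripper open.
Joint ranges: [-178.69, 178.69], [-17.37, 117.87], [-77.05, 75.6], [15.02, 138.74], [-78.02, 258.01], [0.78, 113.62], [-162.83, 162.83]. Speed limits (degrees/s): [159.86, 159.86, 180, 180, 180, 180, 180].

### API

Orientations are given as [roll, pitch, yaw] about the fixed x, y, z axes, in that order (R = Rz(yaw) Ry(pitch) Rx(roll)).
In Python, from station import r, eyes gives the robot as it stands.
- The arm moves only by the tool play_rows, never from a script. Its argument "steps" is a list of rows, each an object with "linear": the shift along the tool's x, y, z in cm, a list of three; "rotation": the turn, a rotation vector about the tool's x, y, z in rad, a list of three; "hand": the closure, from 0 (fully open) to 1 (shut). A call has 1 to 20 rows; each row shifts and turns the commanded pose from where the row before left it, along the tool's axes as they then stand; what a row does not reach is not made up. A row lasts 1/12 s, in which the tool goes at most 41.7 mm and 7.16 degrees, less where a joint would pass 70% of its speed; a pose out of reach is approached as far as the arm can. A call is refused whole if a number of a shift passes 4.17 or a number of a turn 0.125, either way. A call with a gripper value outside its range is refused whole. The fingers move at their own pace and stop on an object; "newtons" is the grip in N (left out, the last holds). Time passes only in rows, so rows that do not move let the fingers close. It gives the time, the measured TCP pose, the force, the opening and the grip force at its end, in the units of the state.
- r.observe(): the state, without advancing time (a new reading comes with each control period).
- eyes.read_camera(name): name is "scene" or "side" or "wrist"; returns a dict with "image" (400x640x3 uint8, blue, green, red), "fx", "fy", "cx", "cy" (pixels), "xyz" and "orientation" of the camera in the world; the wrist camera has in their place "hand_eye" (4x4, takes a point from camera to tool coordinates, whose origin is the TCP and whose axes are the flange's). Camera axes: x right, y up, looking along -z (the intrinsics and any distortion apply to the point x, -y, -z); pixel columns grow to the right and rows downward; lengths in m; the calibration is good to about 2 mm. A picture is of the moment at which its call begins: read the wrist's pose just before it. There is no depth.
- r.hand_in(): hands the job in; it is judged then, once.
The state is a dict: "time_s": time; "joint_positions": joint angles; "dq": joint speeds; "effort": joint torques, N m; "tcp_pos": TCP position; "orientation": TCP orientation; "ft_force": force on the tool from outside, world axes, zero at the start; "torque": the same for the moment, N m; "grip_width": finger opening in m; "grasp_force": force on a finger pad.
Only numpy, scipy, OpenCV 4.12 (cv2) and the standard library are available. Lean on these libraries where they do the work, as an engineer would, in place of code of your own. Each camera call takes 0.05 s, during which the arm holds its last target. There are 200 camera calls.

### The job

Pick the sprung tweezers up off their rest by the ribbed finger plates and squeeze them to the gap marked by the two blades on the steel bench gauge: hold them with each tip directly over the middle of its own blade, pointing along it, within about a centimetre above it and touching neither. Never pinch the tips shut, do not shift the sliding blade, and leave everything else on the table where it is. Finish while still holding the tweezers there, steady at that gap, ready for a lens to be put between the tips.

Things in the scene. Friction and masses are not known exactly. Their poses are not given: they have to be found in the camera images.
- tweezers: Sprung steel tweezers, 175 mm long, 90 g, lying level on the black rest, legs 10 mm high, balanced at the finger plates, closing sideways. Origin: underside midway between the two ribbed finger plates; +x to the tips, +y to the left leg, z up. A block (26 x 20 mm, 10 mm high) 92 mm behind the origin joins the two legs, which are hinged 90 mm behind the origin, 6 mm off the mid-line.
- leg_l (a joint): turn of the left leg in rad: 0 = sprung fully open, 0.13 = tips shut; the right leg always moves alike. Tip gap (centre to centre) in mm = 42.5 - 320 x value. The push needed on each finger plate is 2.3 N to start, 4 to 6 N at 28 to 16 mm tip gap, 7.5 N with the tips shut.
- plate_l (a point): middle of the outer face of the left finger plate: upright, flat, ribbed, 16 mm long, z 0 to 14 mm from the underside, 18 mm left of the origin. Open, the two outer faces are parallel, 36 mm apart. When squeezed the pads bear on the plates' rear edges (82 mm ahead of the hinges): each 1 mm less over the plates closes the tips by 1.95 mm (pads yield some 0.4 mm a side).
- plate_r (a point): the same for the right finger plate, the mirror image
- tip_l (a point): end of the left tip, middle of its underside; 70 mm ahead of the tweezers' origin (71 mm when squeezed) and 21.25 mm left when open; the tip is 2.5 mm thick, 6 mm high
- tip_r (a point): end of the right tip, middle of its underside; mirror image of tip_l
- rest: black tweezers rest, fixed: base plate 190 x 60 mm, 4 mm thick, with two 12 mm wide cross bars, tops 24 mm above the table, 78 mm behind and 46 mm ahead of its origin; 5 mm lips at the front bar's ends. Origin at table height below the tweezers' origin (within 4 mm); x along the tweezers. Between the bars the space beside the finger plates is clear above the base plate.
- gauge: steel bench gauge, fixed: block 34 (x) x 84 (y) mm, top 30 mm above the table, on a 46 x 104 mm foot; two dark upright blades on top, 24 mm long in x, 3 mm thick, upper edges 36 mm above the table, 16 to 28 mm apart centre to centre (differs each time). Origin at table height under the block's middle; x along the blades, away from the robot.
- mark_fixed (a point): middle of the upper edge of the fixed blade, 11 mm right (-y) of the gauge's mid-line; axes as the gauge
- gauge_slide (a joint): travel of the gauge's sliding blade, 0 to 0.012 m; blade gap (centre to centre) = 16 mm + this; set differently each time, to be left as it is
- mark_slide (a point): middle of the upper edge of the sliding blade, 5 to 17 mm left (+y) of the gauge's mid-line; axes as the gauge; it slides along y if pushed with 3 N
- specs_near: brass wire spectacles, folded, lying flat, 140 x 40 mm, 12 mm high, between the rest and the gauge; a bystander
- specs_far: dark wire spectacles, folded, lying flat, 140 x 40 mm, 12 mm high, beyond the rest and gauge; a bystander
- can: bare aluminium drinks can, 66 mm across, 115 mm tall, at the far middle of the table; a bystander
- case: closed black spectacle case, 65 x 160 mm, 42 mm high, on the left; a bystander
- screwdriver: small screwdriver, 140 mm long, lying flat on the right; a bystander
- lens: loose clear round lens, 60 mm across, 5 mm thick, lying flat on the far right; a bystander
- pliers: small pliers, 120 mm long, 10 mm high, lying flat on the right; a bystander

How it is judged:
By the outcome, as a careful person would: the job done as asked, in the order asked, and still so for the second after the job is handed in, while the arm keeps its last pose, push and grip.
It also fails if it takes over 48 s, if anything falls off the work surface, if the arm or the gripper's body presses on something with over 40 N, if the wrist force passes 120 N, or if a joint passes its speed limit or range.

## Working session

There is one attempt and no reset: what is moved stays moved. The work goes in short steps, Python scripts to look and compute and a tool call to move; the robot and the scene stay as the last step left them, time stands still between calls to the robot, and variables do not carry over. Pictures are saved under pics/ and viewed, at most 10 in all, crops included, and the job is handed in when it is done.

Besides the shell and the picture viewer there is one more tool, called after "Emit:" by a JSON object that holds its "api" and its "payload". play_rows: Moves the arm, as the interface text tells. Its arguments: {"type":"object","properties":{"steps":{"type":"array","items":{"type":"object","properties":{"linear":{"type":"array","items":{"type":"number"}},"rotation":{"type":"array","items":{"type":"number"}},"hand":{"type":"number"}}}},"newtons":{"type":"number"}},"required":["steps"]}

```bash
mkdir -p pics; ls; cat > h.py <<'E'
import numpy as np, cv2
from scipy.spatial.transform import Rotation as R
from station import r, eyes
def Rm(o): return R.from_euler('xyz',o,degrees=True).as_matrix()
E
python3 - <<'E'
from h import *
s=r.observe(); print(s)
for n in ("scene","side","wrist"):
    c=eyes.read_camera(n); print(n,{k:v for k,v in c.items() if k!="image"}); cv2.imwrite(f"pics/{n}0.png",c["image"])
E
```

```text
pics
{'time_s': 0.0, 'joint_positions': array([71.76398317, 35.29045847, -0.72392143, 81.63921146,  0.46433024,
       63.22026593, -2.31482584]), 'dq': array([ 0.06128146,  0.00019937,  0.04774597, -0.08351446,  0.00617253,
        0.02716243,  0.03437749]), 'effort': array([-3.63449171e-04, -4.58928823e+01,  2.08855891e-01, -1.65742278e+01,
       -6.11046399e-02,  2.04694876e-02,  2.31124623e-04]), 'tcp_pos': array([ 0.18678693, -0.62183051,  0.24247957]), 'orientation': array([-1.79852945e+02,  1.71280373e-03,  1.67223744e+01]), 'ft_force': array([0.07539024, 0.16468873, 0.0764288 ]), 'torque': array([-0.01678278,  0.00351429,  0.01576131]), 'grasp_force': 0.0, 'grip_width': 0.09248521607874072}
scene {'fx': 468.3393134720296, 'fy': 468.3393134720296, 'cx': 319.998319655629, 'cy': 200.39397353245568, 'xyz': array([1.56379328, 0.07718576, 0.90660563]), 'orientation': array([47.38044108, -0.32376053, 95.79756484])}
side {'fx': 443.2167038861483, 'fy': 443.2167038861483, 'cx': 329.76696183663796, 'cy': 194.68537606419977, 'xyz': array([ 0.56796748, -1.12319995,  0.78957501]), 'orientation': array([56.9359073 ,  0.83510459, -2.70341918])}
wrist {'fx': 315.69351470216014, 'fy': 315.69351470216014, 'cx': 316.73475530234913, 'cy': 203.6830701333825, 'hand_eye': array([[-4.48494639e-04,  9.67096508e-01,  2.54409401e-01,
         6.96660441e-02],
       [ 9.99999382e-01,  6.92438587e-04, -8.69309769e-04,
        -3.96954184e-05],
       [-1.01686933e-03,  2.54408854e-01, -9.67096221e-01,
        -1.39701673e-01],
       [ 0.00000000e+00,  0.00000000e+00,  0.00000000e+00,
         1.00000000e+00]])}
```

View pics/scene0.png

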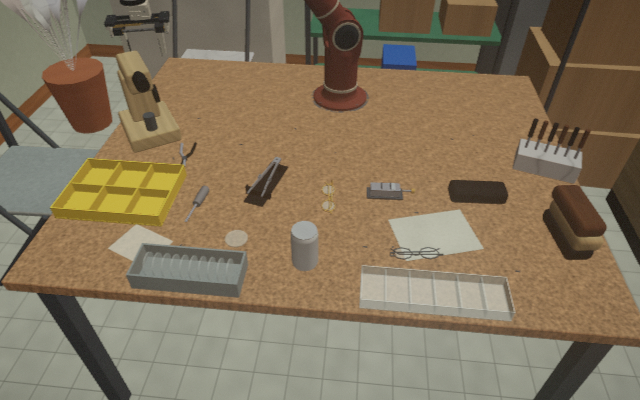

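View pics/side0.png

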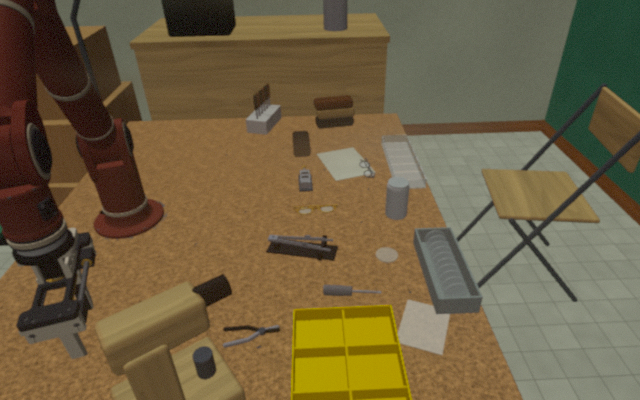

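Scene: the rest with tweezers lies around (267,183), the gauge at (387,191), near specs (328,197). In the side view, the rest is at (302,246) and the gauge at (305,180). I'll cast rays for rough positions.

```bash
cat >> h.py <<'E'
def cast(n,px,z,c=None,s=None):
    c=c or eyes.read_camera(n)
    px=np.atleast_2d(px).astype(float)
    d=np.c_[(px[:,0]-c["cx"])/c["fx"],-(px[:,1]-c["cy"])/c["fy"],-np.ones(len(px))]
    if n=="wrist":
        T=Rm(s["orientation"]); H=c["hand_eye"]
        o=s["tcp_pos"]+T@H[:3,3]; M=T@H[:3,:3]
    else: o=c["xyz"]; M=Rm(c["orientation"])
    d=d@M.T
    return o+d*((z-o[2])/d[:,2])[:,None]
E
python3 - <<'E'
from h import *
np.set_printoptions(precision=4,suppress=True)
print(cast("scene",[[267,183],[281,158],[254,197],[387,191],[328,197],[304,262]],0.02))
print(cast("side",[[302,246],[275,238],[325,242],[305,180],[305,188]],0.02))
for n,(x0,y0) in {"scene":(225,140),"side":(255,160)}.items():
    im=cv2.imread(f"pics/{n}0.png")[y0:y0+100,x0:x0+200]
    cv2.imwrite(f"pics/{n}0c.png",cv2.resize(im,None,fx=4,fy=4,interpolation=cv2.INTER_CUBIC))
a=cv2.imread("pics/scene0c.png");b=cv2.imread("pics/side0c.png");
cv2.imwrite("pics/both0.png",cv2.resize(np.vstack([a,b]),(600,600)))
E
```

```text
[[ 0.5468 -0.1761  0.02  ]
 [ 0.4246 -0.1549  0.02  ]
 [ 0.6105 -0.2013  0.02  ]
 [ 0.5446  0.1715  0.02  ]
 [ 0.5882  0.0058  0.02  ]
 [ 0.8302 -0.0316  0.02  ]]
[[ 0.5255 -0.1907  0.02  ]
 [ 0.4504 -0.1512  0.02  ]
 [ 0.5883 -0.1778  0.02  ]
 [ 0.5338  0.1544  0.02  ]
 [ 0.5338  0.1038  0.02  ]]
```

View pics/both0.png

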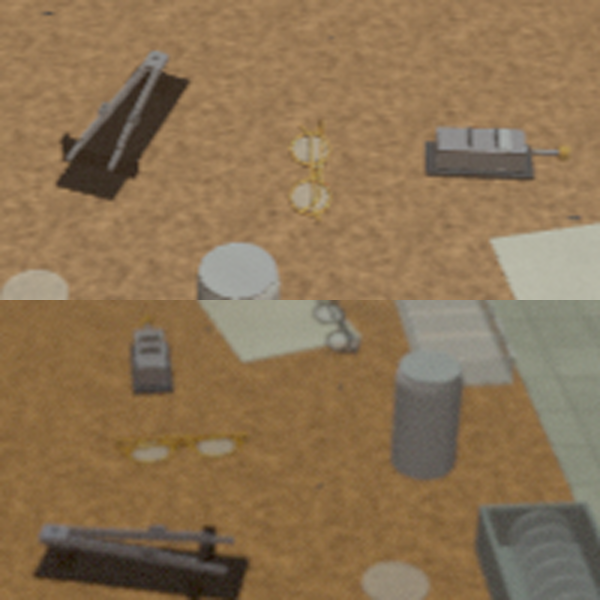

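Tips point away from the robot. Beside the start pose stands a wooden object (scene (150,100)); I'll rise before travelling.

```bash
cat >> h.py <<'E'
np.set_printoptions(precision=4,suppress=True)
def delta(pos,yaw,s=None):
    """tool-axis shift (cm) at current orientation, rotvec (rad) to the pose pointing down with this yaw"""
    s=s or r.observe(); T=Rm(s["orientation"])
    G=Rm([180,0,yaw])
    return T.T@(np.array(pos)-s["tcp_pos"])*100, R.from_matrix(T.T@G).as_rotvec(), G.T@(np.array(pos)-s["tcp_pos"])*100
E
python3 - <<'E'
from h import *
print(cast("scene",[[122,142],[180,140],[165,118],[137,128]],0))
print(cast("scene",[[130,55],[150,60]],0.2))
print(delta([0.187,-0.622,0.36],16.7)); print(delta([.53,-.18,.25],-18))
E
```

```text
[[ 0.3703 -0.6943  0.    ]
 [ 0.3386 -0.5086  0.    ]
 [ 0.2151 -0.6034  0.    ]
 [ 0.2861 -0.677   0.    ]]
[[ 0.1528 -0.701   0.2   ]
 [ 0.1807 -0.6214  0.2   ]]
(array([  0.0149,  -0.0393, -11.659 ]), array([-0.0006,  0.    ,  0.0004]), array([  0.0149,  -0.0328, -11.659 ]))
(array([ 45.5819, -32.4951,  -0.641 ]), array([-0.0005,  0.0002,  0.606 ]), array([ 18.9563, -52.6714,  -0.659 ]))
```

Emit:
{"api": "play_rows", "payload": {"steps": [{"linear": [0, 0, -3], "hand": 0}, {"linear": [0, 0, -3]}, {"linear": [0, 0, -3]}, {"linear": [0, 0, -2]}, {"linear": [3.25, -2.3, 0]}, {"linear": [3.25, -2.3, 0]}, {"linear": [3.25, -2.3, 0]}, {"linear": [3.25, -2.3, 0]}, {"linear": [3.25, -2.3, 0]}, {"linear": [3.25, -2.3, 0]}, {"linear": [3.25, -2.3, 0]}, {"linear": [3.25, -2.3, 0]}, {"linear": [3.25, -2.3, 0]}, {"linear": [3.25, -2.3, 0]}, {"linear": [3.25, -2.3, 0]}, {"linear": [3.25, -2.3, 0]}, {"linear": [3.25, -2.3, 0]}, {"linear": [3.25, -2.3, 0]}]}}

```text
schema error: expected keys linear, rotation, hand
```

Emit:
{"api": "play_rows", "payload": {"steps": [{"linear": [0, 0, 2], "rotation": [0, 0, 0.101], "hand": 0}, {"linear": [0, 0, 2], "rotation": [0, 0, 0.101]}, {"linear": [0, 0, 2], "rotation": [0, 0, 0.101]}, {"linear": [0, 0, 2], "rotation": [0, 0, 0.101]}, {"linear": [0, 0, 2], "rotation": [0, 0, 0.101]}, {"linear": [0, 0, 0], "rotation": [0, 0, 0.101]}, {"linear": [0, 0, 0]}, {"linear": [0, 0, 0]}]}}

```text
schema error: expected keys linear, rotation, hand
```

```bash
python3 - <<'E'
from h import *
s=r.observe(); c=eyes.read_camera("wrist"); print(s["time_s"],s["tcp_pos"],s["orientation"],s["dq"].max(),s["ft_force"])
cv2.imwrite("pics/w1.png",c["image"])
E
```

```text
0.35 [ 0.187  -0.6224  0.2434] [-179.968     0.0002   16.7218] 0.11474834518182392 [-0.3023  0.2254 -0.0748]
```

View pics/w1.png

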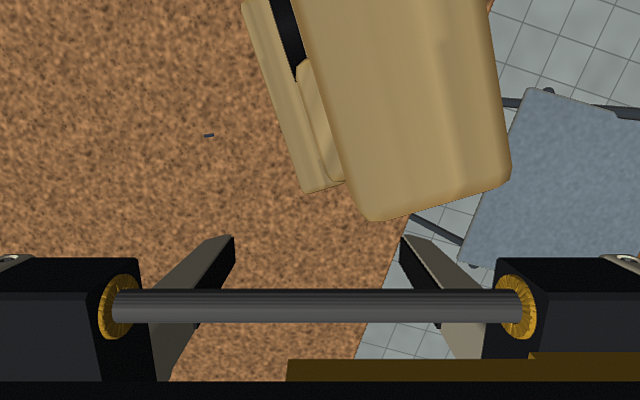

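The rows need all keys; the picture shows the wooden block's top ahead-right of the fingers ((400,100)), so rising first is right.

Emit:
{"api": "play_rows", "payload": {"steps": [{"linear": [0, 0, -3], "rotation": [0, 0, 0], "hand": 0}, {"linear": [0, 0, -4], "rotation": [0, 0, 0], "hand": 0}, {"linear": [0, -1, -4], "rotation": [0, 0, 0], "hand": 0}, {"linear": [1, -3, -1], "rotation": [0, 0, 0], "hand": 0}, {"linear": [3, -2.5, 0], "rotation": [0, 0, 0], "hand": 0}, {"linear": [3.2, -2, 0], "rotation": [0, 0, 0], "hand": 0}, {"linear": [3.2, -2, 0], "rotation": [0, 0, 0], "hand": 0}, {"linear": [3.2, -2, 0], "rotation": [0, 0, 0], "hand": 0}, {"linear": [3.2, -2, 0], "rotation": [0, 0, 0], "hand": 0}, {"linear": [3.2, -2, 0], "rotation": [0, 0, 0], "hand": 0}, {"linear": [3.2, -2, 0], "rotation": [0, 0, 0], "hand": 0}, {"linear": [3.2, -2, 0], "rotation": [0, 0, 0], "hand": 0}, {"linear": [3.2, -2, 0], "rotation": [0, 0, 0], "hand": 0}, {"linear": [3.2, -2, 0], "rotation": [0, 0, 0], "hand": 0}, {"linear": [3.2, -2, 0], "rotation": [0, 0, 0], "hand": 0}, {"linear": [3.2, -2, 0], "rotation": [0, 0, 0], "hand": 0}, {"linear": [3.2, -2, 0], "rotation": [0, 0, 0], "hand": 0}, {"linear": [3.2, -2, 0], "rotation": [0, 0, 0], "hand": 0}]}}

```text
time_s: 1.9
tcp_pos: [0.5311, -0.1786, 0.364]
orientation: [180.0, -0.0, 16.7]
ft_force: [0.4, -0.4, -1.0]
grip_width: 0.093
grasp_force: 0.0
```

Emit:
{"api": "play_rows", "payload": {"steps": [{"linear": [0, 0, 2], "rotation": [0, 0, 0.101], "hand": 0}, {"linear": [0, 0, 2], "rotation": [0, 0, 0.101], "hand": 0}, {"linear": [0, 0, 2], "rotation": [0, 0, 0.101], "hand": 0}, {"linear": [0, 0, 2], "rotation": [0, 0, 0.101], "hand": 0}, {"linear": [0, 0, 2], "rotation": [0, 0, 0.101], "hand": 0}, {"linear": [0, 0, 1], "rotation": [0, 0, 0.101], "hand": 0}, {"linear": [0, 0, 0], "rotation": [0, 0, 0], "hand": 0}, {"linear": [0, 0, 0], "rotation": [0, 0, 0], "hand": 0}]}}

```text
time_s: 2.57
tcp_pos: [0.5302, -0.1799, 0.2536]
orientation: [180.0, 0.0, -17.8]
ft_force: [0.8, -0.4, -0.5]
grip_width: 0.093
grasp_force: 0.0
```

```bash
python3 - <<'E'
from h import *
s=r.observe(); c=eyes.read_camera("wrist"); print(s["time_s"],s["tcp_pos"],s["orientation"],abs(s["dq"]).max(),s["ft_force"])
cv2.imwrite("pics/w2.png",c["image"]); import pickle; pickle.dump((s,c),open("w2.pkl","wb"))
E
```

```text
2.5667 [ 0.5302 -0.1799  0.2536] [179.9945   0.0412 -17.8376] 1.7935402281704134 [ 0.7705 -0.3523 -0.501 ]
```

View pics/w2.png

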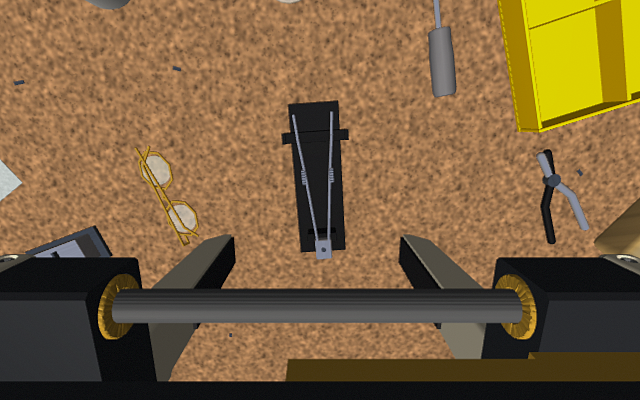

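The wrist view shows tweezers on the black rest: tips at (294,115) and (331,112), ribbed plates about (304,177)/(332,175), joining block at (323,250). I'll extract the outlines.

```bash
cat >> h.py <<'E'
def legs(im,box,thr=90):
    x0,y0,x1,y1=box
    g=im[y0:y1,x0:x1].astype(int); m=((g.min(2)>thr)&(g.max(2)-g.min(2)<40)).astype(np.uint8)
    return m
E
python3 - <<'E'
from h import *
import pickle
s,c=pickle.load(open("w2.pkl","rb")); im=c["image"]
m=legs(im,(285,100,350,262))
for i in range(0,m.shape[0],4):
    xs=np.flatnonzero(m[i])+285; runs=np.split(xs,np.flatnonzero(np.diff(xs)>1)+1)
    print(100+i,[(int(q[0]),int(q[-1])) for q in runs if len(q)])
P=cast("wrist",[[294,115],[331.5,112],[318,176],[323,249]],.034,c,s); print(P)
t=P[:2].mean(0); d=t-P[3]; print(np.degrees(np.arctan2(d[1],d[0])), np.linalg.norm(d))
E
```

```text
100 []
104 []
108 []
112 [(330, 332)]
116 [(292, 294), (330, 332)]
120 [(293, 294), (330, 331)]
124 [(294, 295), (330, 331)]
128 [(294, 296), (330, 331)]
132 [(295, 296), (330, 331)]
136 [(296, 297), (330, 331)]
140 [(296, 298), (330, 331)]
144 [(297, 299), (330, 331)]
148 [(298, 299), (330, 331)]
152 [(299, 300), (329, 331)]
156 [(300, 301), (329, 331)]
160 [(301, 302), (329, 330)]
164 [(302, 303), (329, 330)]
168 [(303, 304), (329, 332)]
172 [(304, 305), (328, 329)]
176 [(302, 305), (328, 332)]
180 [(303, 306), (328, 329)]
184 [(304, 304), (306, 307), (328, 330)]
188 [(306, 308), (328, 330)]
192 [(307, 308), (328, 329)]
196 [(308, 309), (328, 329)]
200 [(309, 310), (328, 329)]
204 [(310, 311), (328, 329)]
208 [(310, 311), (328, 329)]
212 [(311, 312), (328, 329)]
216 [(312, 313), (328, 329)]
220 [(313, 314), (328, 329)]
224 [(313, 314), (328, 329)]
228 [(314, 315), (328, 329)]
232 [(315, 316), (328, 329)]
236 [(316, 317), (328, 329)]
240 [(316, 318), (320, 330)]
244 [(315, 330)]
248 [(316, 321), (325, 330)]
252 [(316, 331)]
256 [(316, 331)]
260 []
[[ 0.6098 -0.18    0.034 ]
 [ 0.6002 -0.22    0.034 ]
 [ 0.5374 -0.1844  0.034 ]
 [ 0.4496 -0.1626  0.034 ]]
-13.540798670504827 0.1598151281800702
```

```bash
python3 - <<'E'
from h import *
print(delta([.5378,-.184,.13],-13.55))
E
```

```text
(array([ 0.7765,  0.1571, 12.439 ]), array([-0.    , -0.0013, -0.0751]), array([ 0.7785,  0.2153, 12.438 ]))
```

Emit:
{"api": "play_rows", "payload": {"steps": [{"linear": [0.78, 0.16, 2.4], "rotation": [0, 0, 0], "hand": 0}, {"linear": [0, 0, 4], "rotation": [0, 0, -0.075], "hand": 0}, {"linear": [0, 0, 4], "rotation": [0, 0, 0], "hand": 0}, {"linear": [0, 0, 2], "rotation": [0, 0, 0], "hand": 0}, {"linear": [0, 0, 0], "rotation": [0, 0, 0], "hand": 0}, {"linear": [0, 0, 0], "rotation": [0, 0, 0], "hand": 0}, {"linear": [0, 0, 0], "rotation": [0, 0, 0], "hand": 0}]}}

```text
time_s: 3.2
tcp_pos: [0.5391, -0.1846, 0.132]
orientation: [180.0, -0.3, -13.7]
ft_force: [0.2, -0.1, 0.7]
grip_width: 0.0924
grasp_force: 0.0
```

```bash
python3 - <<'E'
from h import *
s=r.observe(); c=eyes.read_camera("wrist"); print(s["time_s"],s["tcp_pos"],s["orientation"],abs(s["dq"]).max())
im=c["image"]
cv2.imwrite("pics/w3.png",im); import pickle; pickle.dump((s,c),open("w3.pkl","wb"))
m=legs(im,(220,0,420,330),100)
for i in range(0,m.shape[0],6):
    xs=np.flatnonzero(m[i])+220; runs=np.split(xs,np.flatnonzero(np.diff(xs)>2)+1)
    print(i,[(int(q[0]),int(q[-1])) for q in runs if len(q)>1])
E
```

```text
3.2 [ 0.5391 -0.1846  0.132 ] [179.9976  -0.2846 -13.6736] 0.9763145623568124
0 []
6 []
12 []
18 []
24 []
30 []
36 []
42 []
48 []
54 []
60 []
66 []
72 []
78 []
84 []
90 []
96 []
102 []
108 []
114 []
120 []
126 [(284, 287), (341, 343)]
132 [(285, 287), (340, 343)]
138 [(286, 288), (340, 342)]
144 [(286, 289), (339, 342)]
150 [(287, 289), (339, 341)]
156 [(288, 290), (338, 341)]
162 [(288, 290), (338, 340)]
168 [(289, 291), (337, 340)]
174 [(290, 292), (336, 339)]
180 [(291, 293), (336, 338)]
186 [(292, 294), (335, 337)]
192 [(293, 295), (334, 337)]
198 [(294, 296), (333, 336)]
204 [(294, 297), (333, 335)]
210 [(292, 297), (332, 338)]
216 [(331, 332)]
222 [(292, 299), (331, 337)]
228 [(298, 300), (330, 332)]
234 [(298, 301), (330, 332)]
240 [(299, 301), (329, 331)]
246 [(300, 302), (328, 331), (410, 411)]
252 [(301, 303), (328, 330)]
258 [(301, 303), (327, 330)]
264 [(302, 304), (327, 329)]
270 [(303, 305), (326, 328)]
276 [(304, 306), (326, 328)]
282 [(304, 306), (325, 327)]
288 [(306, 307)]
294 []
300 []
306 []
312 [(220, 250), (253, 309), (315, 316), (324, 325), (329, 330), (336, 338), (343, 357), (364, 365)]
318 [(220, 278), (281, 286), (289, 298), (301, 308), (311, 316), (322, 340), (350, 352), (358, 364), (369, 371), (374, 376), (379, 382), (385, 390), (416, 417)]
324 [(306, 326)]
```

View pics/w3.png

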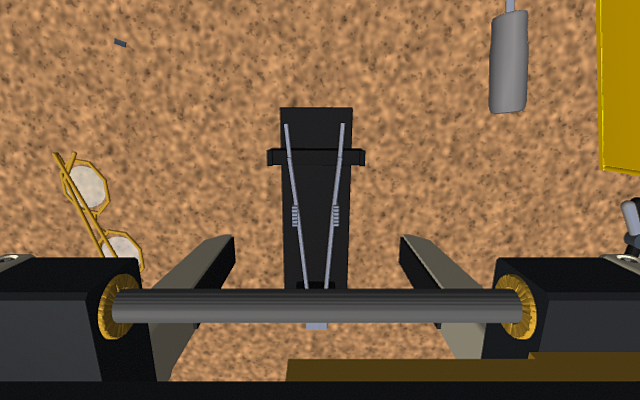

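The tweezers are centred: tips (285,125)/(342,125), plates at rows 206–227 with outer edges at columns 292 and 338.

```bash
python3 - <<'E'
from h import *
import pickle
s,c=pickle.load(open("w3.pkl","rb"))
A=cast("wrist",[[285.8,127],[341.8,127],[302.3,258],[328.5,258]],.034,c,s); 
a,b=A[:2].mean(0),A[2:].mean(0); d=a-b; yaw=np.degrees(np.arctan2(d[1],d[0])); print(A,yaw)
u=d/np.linalg.norm(d)
Q=cast("wrist",[[291.8,216.5],[338,216.5]],.038,c,s); print(Q,np.linalg.norm(Q[0]-Q[1]))
q=cast("wrist",[[315,205.5],[315,227.5]],.038,c,s); print(np.linalg.norm(q[0]-q[1]))
o=Q.mean(0); print(o, "tips from o:",(a-o)@u, "lat", np.cross(u[:2],(a-o)[:2]), "tipgap",np.linalg.norm(A[0]-A[1]))
print(delta([o[0],o[1],.037],yaw,s))
E
```

```text
[[ 0.6083 -0.1786  0.034 ]
 [ 0.5986 -0.2185  0.034 ]
 [ 0.5049 -0.1646  0.034 ]
 [ 0.4999 -0.1854  0.034 ]] -13.11247145297393
[[ 0.5422 -0.166   0.038 ]
 [ 0.5337 -0.2007  0.038 ]] 0.03573899296325556
0.017759958611355486
[ 0.5379 -0.1833  0.038 ] tips from o: 0.0672344215756625 lat 3.987654692851929e-05 tipgap 0.04103522178991489
(array([-0.1872, -0.0942,  9.4981]), array([ 0.0001, -0.005 , -0.0098]), array([-0.1391, -0.0952,  9.4989]))<stdin>:9: DeprecationWarning: Arrays of 2-dimensional vectors are deprecated. Use arrays of 3-dimensional vectors instead. (deprecated in NumPy 2.0)
```

Emit:
{"api": "play_rows", "payload": {"steps": [{"linear": [-0.14, -0.09, 2.5], "rotation": [0, -0.005, -0.01], "hand": 0}, {"linear": [0, 0, 3], "rotation": [0, 0, 0], "hand": 0.2}, {"linear": [0, 0, 2.5], "rotation": [0, 0, 0], "hand": 0.3}, {"linear": [0, 0, 1.5], "rotation": [0, 0, 0], "hand": 0.4}, {"linear": [0, 0, 0], "rotation": [0, 0, 0], "hand": 0.5}, {"linear": [0, 0, 0], "rotation": [0, 0, 0], "hand": 0.55}, {"linear": [0, 0, 0], "rotation": [0, 0, 0], "hand": 0.55}, {"linear": [0, 0, 0], "rotation": [0, 0, 0], "hand": 0.55}], "newtons": 15}}

```text
time_s: 3.92
tcp_pos: [0.5373, -0.1832, 0.0368]
orientation: [180.0, 0.0, -13.1]
ft_force: [0.9, 0.0, -0.3]
grip_width: 0.0507
grasp_force: 0.0
```

Emit:
{"api": "play_rows", "payload": {"steps": [{"linear": [0, 0, 0], "rotation": [0, 0, 0], "hand": 0.58}, {"linear": [0, 0, 0], "rotation": [0, 0, 0], "hand": 0.6}, {"linear": [0, 0, 0], "rotation": [0, 0, 0], "hand": 0.6}, {"linear": [0, 0, 0], "rotation": [0, 0, 0], "hand": 0.6}, {"linear": [0, 0, 0], "rotation": [0, 0, 0], "hand": 0.6}, {"linear": [0, 0, 0], "rotation": [0, 0, 0], "hand": 0.6}], "newtons": 15}}

```text
time_s: 4.42
tcp_pos: [0.5356, -0.1826, 0.0347]
orientation: [-180.0, 0.3, -13.1]
ft_force: [-0.2, -0.3, 1.2]
grip_width: 0.0372
grasp_force: 0.0
```

Emit:
{"api": "play_rows", "payload": {"steps": [{"linear": [0, 0, 0], "rotation": [0, 0, 0], "hand": 0.64}, {"linear": [0, 0, 0], "rotation": [0, 0, 0], "hand": 0.68}, {"linear": [0, 0, 0], "rotation": [0, 0, 0], "hand": 0.68}, {"linear": [0, 0, 0], "rotation": [0, 0, 0], "hand": 0.68}, {"linear": [0, 0, 0], "rotation": [0, 0, 0], "hand": 0.68}, {"linear": [0, 0, 0], "rotation": [0, 0, 0], "hand": 0.68}], "newtons": 15}}

```text
time_s: 4.92
tcp_pos: [0.5357, -0.1827, 0.0347]
orientation: [-180.0, 0.3, -13.1]
ft_force: [0.7, 0.0, -0.8]
grip_width: 0.0298
grasp_force: 4.2
```

Emit:
{"api": "play_rows", "payload": {"steps": [{"linear": [0, 0, -0.3], "rotation": [0, 0, 0], "hand": 0.68}, {"linear": [0, 0, -0.6], "rotation": [0, 0, 0], "hand": 0.68}, {"linear": [0, 0, -1], "rotation": [0, 0, 0], "hand": 0.68}, {"linear": [0, 0, -1.5], "rotation": [0, 0, 0], "hand": 0.68}, {"linear": [0, 0, -1.5], "rotation": [0, 0, 0], "hand": 0.68}, {"linear": [0, 0, -1.5], "rotation": [0, 0, 0], "hand": 0.68}, {"linear": [0, 0, -1.5], "rotation": [0, 0, 0], "hand": 0.68}, {"linear": [0, 0, -1], "rotation": [0, 0, 0], "hand": 0.68}, {"linear": [0, 0, 0], "rotation": [0, 0, 0], "hand": 0.68}, {"linear": [0, 0, 0], "rotation": [0, 0, 0], "hand": 0.68}], "newtons": 15}}

```text
time_s: 5.75
tcp_pos: [0.5363, -0.1829, 0.1244]
orientation: [180.0, 0.2, -13.1]
ft_force: [0.2, 0.1, -1.2]
grip_width: 0.0301
grasp_force: 4.0
```

```bash
python3 - <<'E'
from h import *
s=r.observe(); c=eyes.read_camera("wrist"); print(s["time_s"],s["tcp_pos"],s["orientation"],s["grip_width"],s["grasp_force"],s["ft_force"])
im=c["image"]; cv2.imwrite("pics/w4.png",im)
print(cast("scene",[[387,191]],.03),cast("side",[[305,180]],.03))
print(delta([.48,.155,.14],0))
E
```

```text
5.75 [ 0.5363 -0.1829  0.1244] [179.9978   0.2119 -13.1335] 0.03006203871219112 3.990553468465805 [ 0.2487  0.0723 -1.2165]
[[0.5561 0.1704 0.03  ]] [[0.5342 0.1378 0.03  ]]
(array([-13.0685, -31.6166,  -1.6231]), array([-0.001 ,  0.0071, -0.2291]), array([ -5.5337, -33.7556,  -1.7229]))
```

View pics/w4.png

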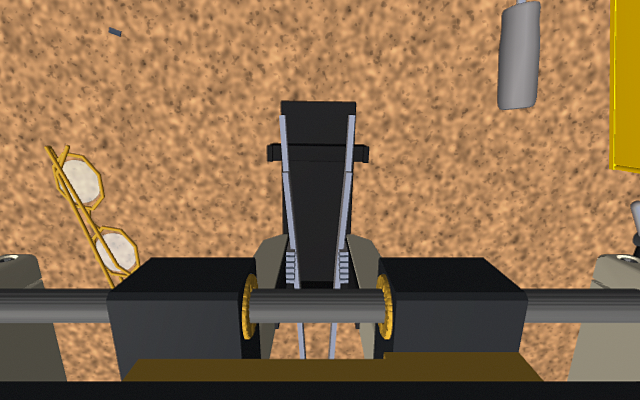

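Tweezers are held level, tips at (283,117) and (352,117). Now over to the gauge.

Emit:
{"api": "play_rows", "payload": {"steps": [{"linear": [-0.5, -1, -0.2], "rotation": [0, 0, 0], "hand": 0.68}, {"linear": [-1, -2, -0.4], "rotation": [0, 0, 0], "hand": 0.68}, {"linear": [-1.3, -2.5, -0.4], "rotation": [0, 0, 0], "hand": 0.68}, {"linear": [-1.3, -2.5, -0.4], "rotation": [0, 0, 0], "hand": 0.68}, {"linear": [-1.3, -2.5, -0.4], "rotation": [0, 0, 0], "hand": 0.68}, {"linear": [-1.3, -2.5, -0.4], "rotation": [0, 0, 0], "hand": 0.68}, {"linear": [-1.3, -2.5, -0.4], "rotation": [0, 0, 0], "hand": 0.68}, {"linear": [-1.3, -2.5, 0], "rotation": [0, 0, 0], "hand": 0.68}, {"linear": [-1.3, -2.5, 0], "rotation": [0, 0, 0], "hand": 0.68}, {"linear": [-1.3, -2.5, 0], "rotation": [0, 0, 0], "hand": 0.68}, {"linear": [-1.3, -2.5, 0], "rotation": [0, 0, 0], "hand": 0.68}, {"linear": [-1.3, -2.5, 0], "rotation": [0, 0, -0.04], "hand": 0.68}, {"linear": [-1, -2, 0], "rotation": [0, 0, -0.05], "hand": 0.68}, {"linear": [-0.5, -1, 0], "rotation": [0, 0, -0.05], "hand": 0.68}, {"linear": [0, 0, 0], "rotation": [0, 0, -0.05], "hand": 0.68}, {"linear": [0, 0, 0], "rotation": [0, 0, -0.04], "hand": 0.68}, {"linear": [0, 0, 0], "rotation": [0, 0, 0], "hand": 0.68}, {"linear": [0, 0, 0], "rotation": [0, 0, 0], "hand": 0.68}], "newtons": 15}}

```text
time_s: 7.4
tcp_pos: [0.4487, 0.1543, 0.1503]
orientation: [-180.0, 0.3, -0.0]
ft_force: [-0.4, 0.2, -0.4]
grip_width: 0.0298
grasp_force: 4.0
```

```bash
python3 - <<'E'
from h import *
s=r.observe(); c=eyes.read_camera("wrist"); print(s["time_s"],s["tcp_pos"],s["orientation"],s["grip_width"],s["grasp_force"],s["ft_force"])
im=c["image"]; cv2.imwrite("pics/w5.png",im)
import pickle; pickle.dump((s,c),open("w5.pkl","wb"))
E
```

```text
7.4 [0.4487 0.1543 0.1503] [-179.9621    0.3226   -0.0354] 0.029785588383642383 3.9907921850681305 [-0.3605  0.1834 -0.4158]
```

View pics/w5.png

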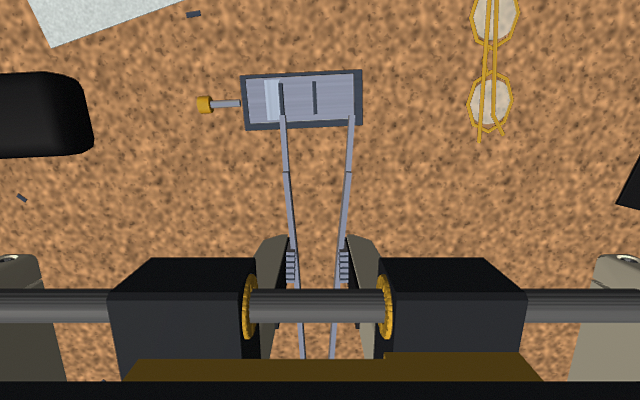

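The gauge shows at (305,100) with the sliding blade at (281,98), the fixed blade at (315,98), and a small rotation. The tips are at (284,117)/(351,117).

```bash
python3 - <<'E'
from h import *
import pickle
s,c=pickle.load(open("w5.pkl","rb")); im=c["image"]
g=cv2.cvtColor(im,cv2.COLOR_BGR2GRAY)
for y in range(72,132,3): print(y,g[y,236:368:1][36:50].tolist(),g[y,306:324].tolist())
m=((im.max(2).astype(int)-im.min(2)<40)).astype(np.uint8)[50:140,225:375]
n,l,st,_=cv2.connectedComponentsWithStats(m); print(st[1:][st[1:,4]>100])
E
```

```text
72 [136, 137, 135, 134, 137, 147, 160, 172, 180, 184, 179, 169, 157, 109] [66, 68, 64, 65, 66, 66, 68, 69, 67, 65, 66, 66, 67, 64, 63, 63, 63, 66]
75 [66, 66, 66, 66, 66, 67, 67, 65, 66, 67, 67, 69, 67, 68] [57, 64, 68, 72, 75, 87, 94, 98, 101, 121, 134, 131, 135, 141, 146, 133, 131, 132]
78 [143, 145, 146, 146, 150, 148, 149, 152, 151, 153, 152, 152, 152, 151] [150, 149, 148, 148, 150, 148, 148, 150, 150, 150, 149, 150, 150, 150, 149, 150, 151, 150]
81 [188, 188, 185, 186, 187, 186, 189, 136, 143, 150, 147, 148, 147, 147] [145, 146, 146, 145, 147, 152, 99, 81, 82, 93, 140, 149, 146, 145, 146, 147, 145, 145]
84 [187, 186, 185, 184, 188, 198, 104, 58, 66, 62, 45, 137, 149, 145] [152, 153, 153, 153, 156, 162, 93, 64, 67, 57, 148, 157, 153, 152, 153, 151, 152, 153]
87 [186, 186, 184, 182, 188, 198, 121, 69, 70, 71, 27, 145, 154, 149] [147, 145, 146, 145, 148, 155, 104, 69, 67, 58, 143, 150, 146, 146, 146, 146, 145, 145]
90 [186, 185, 186, 182, 187, 196, 142, 78, 69, 71, 37, 144, 154, 148] [147, 147, 147, 148, 149, 155, 104, 70, 67, 63, 121, 150, 149, 148, 148, 148, 148, 147]
93 [185, 18
[... 1375 characters left out ...]
, 151, 151, 150, 151, 150, 149, 150, 149, 148]
120 [151, 150, 151, 149, 152, 146, 150, 149, 150, 149, 150, 151, 159, 72] [159, 161, 159, 155, 136, 130, 129, 121, 109, 105, 102, 91, 83, 80, 81, 77, 82, 81]
123 [73, 71, 69, 69, 66, 63, 57, 98, 147, 151, 149, 151, 158, 97] [69, 68, 69, 69, 70, 71, 70, 71, 70, 70, 71, 71, 70, 71, 72, 71, 70, 71]
126 [68, 68, 69, 70, 71, 69, 65, 79, 146, 153, 149, 150, 158, 116] [65, 67, 66, 66, 66, 67, 66, 66, 65, 64, 66, 65, 65, 65, 64, 62, 67, 65]
129 [86, 88, 85, 84, 78, 75, 111, 115, 148, 150, 148, 150, 156, 113] [118, 126, 135, 139, 138, 135, 132, 132, 136, 139, 142, 143, 141, 141, 139, 143, 144, 145]
[[  14   19  124   71 6938]
 [   0   49   16    9  118]]
```

```bash
python3 - <<'E'
from h import *
import pickle
s,c=pickle.load(open("w5.pkl","rb"))
P=cast("wrist",[[280.2,87],[281.9,111],[314,87],[315.2,111]],.036,c,s)
for a,b in ((0,1),(2,3)):
    d=P[a]-P[b]; print(np.degrees(np.arctan2(d[1],d[0])))
L,Rr=cast("wrist",[[281,98.5],[314.6,97.2]],.036,c,s); print(L,Rr)
e=cast("wrist",[[280,82],[282,115.5],[313.5,80.8],[315.3,113.6]],.036,c,s); print(np.linalg.norm(e[0]-e[1]),np.linalg.norm(e[2]-e[3]))
print(np.linalg.norm(L-Rr),np.degrees(np.arctan2(L[0]-Rr[0],L[1]-Rr[1])))
# tips: top of leg z
T=cast("wrist",[[283.8,116],[351.5,116]],s["tcp_pos"][2]-.0347+.032,c,s); print(T,np.linalg.norm(T[0]-T[1]))
E
```

```text
2.5242348383796984
2.8487146927267792
[0.5342 0.1812 0.036 ] [0.5351 0.1556 0.036 ]
0.024330683020458762 0.02378858095835883
0.02566759292778577 -2.0426664267356003
[[0.5204 0.1682 0.1476]
 [0.5203 0.1389 0.1476]] 0.029342501432160672
```

```bash
python3 - <<'E'
from h import *
print(delta([.4631,.1661,.067],2.4))
E
```

```text
(array([ 1.4715, -1.1713,  8.3235]), array([-0.0009,  0.0054, -0.0427]), array([ 1.4752, -1.1156,  8.3305]))
```

Emit:
{"api": "play_rows", "payload": {"steps": [{"linear": [0.7, -0.6, 1], "rotation": [0, 0, 0], "hand": 0.69}, {"linear": [0.77, -0.57, 2], "rotation": [0, 0.005, 0], "hand": 0.7}, {"linear": [0, 0, 2], "rotation": [0, 0, -0.043], "hand": 0.7}, {"linear": [0, 0, 1.7], "rotation": [0, 0, 0], "hand": 0.7}, {"linear": [0, 0, 1], "rotation": [0, 0, 0], "hand": 0.7}, {"linear": [0, 0, 0.6], "rotation": [0, 0, 0], "hand": 0.7}, {"linear": [0, 0, 0], "rotation": [0, 0, 0], "hand": 0.7}, {"linear": [0, 0, 0], "rotation": [0, 0, 0], "hand": 0.7}, {"linear": [0, 0, 0], "rotation": [0, 0, 0], "hand": 0.7}, {"linear": [0, 0, 0], "rotation": [0, 0, 0], "hand": 0.7}], "newtons": 15}}

```text
time_s: 8.28
tcp_pos: [0.4642, 0.1669, 0.0684]
orientation: [-179.9, -0.1, 2.5]
ft_force: [-0.7, -0.1, -2.1]
grip_width: 0.0282
grasp_force: 4.4
```

```bash
python3 - <<'E'
from h import *
s=r.observe(); c=eyes.read_camera("wrist"); print(s["time_s"],s["tcp_pos"],s["orientation"],s["grip_width"],s["grasp_force"],s["ft_force"])
im=c["image"]
import pickle; pickle.dump((s,c),open("w6.pkl","wb"))
cv2.imwrite("pics/w6.png",cv2.resize(im[40:160,235:395],None,fx=5,fy=5,interpolation=cv2.INTER_NEAREST))
E
```

```text
8.2833 [0.4642 0.1669 0.0684] [-179.8936   -0.1243    2.4965] 0.028179578616889783 4.444461241364479 [-0.6739 -0.0834 -2.1142]
```

View pics/w6.png

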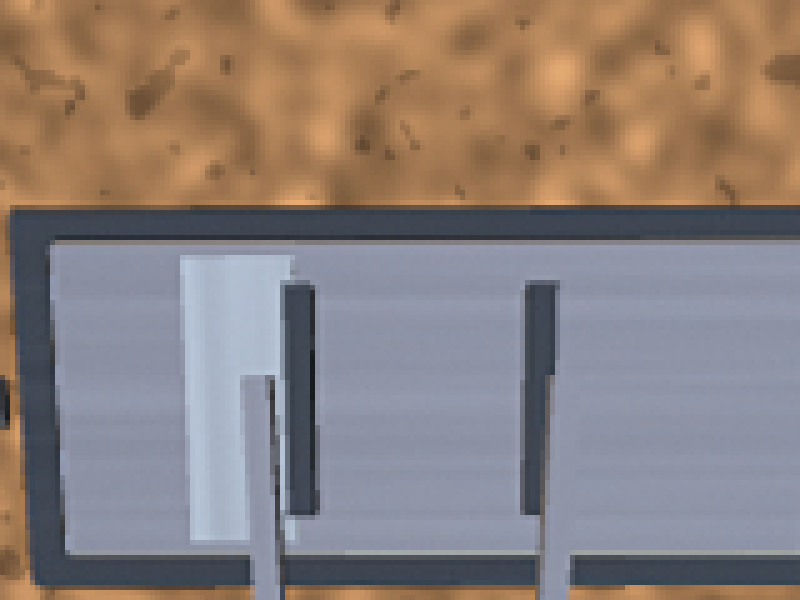

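The crop shows blades at crop x 285–315 and 522–557, rows 283–515, and tips ending at row 376, with both tips sitting slightly outside their blades. I'll measure at sub-pixel level.

```bash
python3 - <<'E'
from h import *
import pickle
s,c=pickle.load(open("w6.pkl","rb")); im=c["image"]
g=cv2.cvtColor(im,cv2.COLOR_BGR2GRAY)
print("cols",280,336)
for y in (98,104,110,113,116,118,120,124,130,138,142): print(y,g[y,280:302].tolist(),g[y,336:356].tolist())
print(g[92:146,294].tolist()); print(g[92:146,341].tolist()); print(g[108:122,285].tolist(),g[108:122,348].tolist())
E
```

```text
cols 280 336
98 [186, 188, 188, 188, 186, 186, 185, 184, 187, 188, 195, 123, 67, 65, 67, 69, 65, 46, 138, 148, 146, 146] [145, 146, 149, 138, 70, 61, 69, 70, 68, 60, 118, 147, 148, 146, 146, 146, 145, 145, 147, 147]
104 [185, 186, 188, 187, 186, 187, 185, 185, 185, 189, 194, 143, 80, 68, 70, 72, 71, 42, 143, 152, 148, 148] [147, 148, 152, 136, 75, 65, 71, 70, 70, 62, 121, 148, 149, 147, 148, 146, 148, 148, 147, 146]
110 [186, 186, 186, 185, 185, 186, 185, 183, 186, 188, 194, 146, 81, 68, 71, 73, 73, 32, 141, 152, 148, 148] [149, 150, 152, 136, 74, 65, 71, 73, 70, 62, 122, 150, 149, 150, 150, 149, 150, 149, 150, 149]
113 [183, 184, 186, 186, 186, 187, 186, 185, 187, 190, 195, 147, 81, 67, 71, 72, 74, 26, 141, 152, 147, 145] [147, 148, 151, 135, 74, 65, 71, 72, 68, 58, 144, 151, 148, 147, 147, 147, 146, 147, 147, 148]
116 [184, 186, 191, 157, 146, 148, 149, 152, 124, 78, 181, 173, 93, 66, 70, 72, 73, 26, 145, 155, 152, 149] [151, 152, 157, 119, 70, 66, 70, 68, 89, 122, 150, 153, 151, 152, 151, 150, 150, 150, 149, 150]
118 [182, 186, 191, 163, 150, 149, 149, 154, 132, 54, 181, 177, 94, 
[... 1051 characters left out ...]
, 149, 147] [147, 147, 153, 104, 63, 59, 57, 89, 146, 151, 149, 150, 149, 149, 148, 146, 146, 147, 148, 147]
[146, 145, 139, 150, 120, 74, 67, 71, 70, 71, 70, 71, 70, 70, 71, 72, 72, 72, 71, 71, 71, 71, 71, 71, 70, 71, 72, 72, 71, 71, 71, 70, 71, 70, 72, 71, 70, 71, 70, 69, 71, 71, 73, 71, 70, 70, 70, 69, 69, 68, 60, 125, 159, 159]
[150, 152, 151, 155, 102, 62, 61, 62, 65, 65, 65, 65, 65, 65, 65, 66, 65, 66, 65, 65, 65, 65, 65, 65, 66, 68, 68, 68, 67, 68, 67, 67, 67, 68, 68, 68, 68, 69, 68, 70, 68, 70, 71, 70, 70, 70, 70, 70, 69, 67, 59, 151, 158, 154]
[186, 185, 186, 185, 186, 187, 191, 154, 148, 149, 149, 149, 148, 149] [150, 150, 149, 150, 149, 148, 149, 152, 151, 150, 151, 150, 150, 150]
```

```bash
cat > m.py <<'E'
from h import *
def analyse(s,c,bl,br,tl,tr,ztip):
    """bl/br: [far row, near row, col far, col near]; tips: (col,row)"""
    M=[]
    for b in (bl,br):
        e=cast("wrist",[[b[2],b[0]],[b[3],b[1]]],.036,c,s); d=e[0]-e[1]
        print("blade len",np.linalg.norm(d),"yaw",np.degrees(np.arctan2(d[1],d[0]))); M.append((e.mean(0),np.degrees(np.arctan2(d[1],d[0]))))
    T=cast("wrist",[tl,tr],ztip,c,s)
    v=M[0][0]-M[1][0]; yaw=-np.degrees(np.arctan2(v[0],v[1])); th=np.radians(yaw)
    ux=np.array([np.cos(th),np.sin(th),0]); uy=np.array([-np.sin(th),np.cos(th),0])
    print("marks",M[0][0],M[1][0],"yaw",yaw,"gap",v@uy*1e3,"tipgap",(T[0]-T[1])@uy*1e3, "tool yaw",s["orientation"][2])
    for k in (0,1): e=M[k][0]-T[k]; print("shift needed mm x,y (gauge)",e@ux*1e3,e@uy*1e3)
E
python3 - <<'E'
from m import *
import pickle
s,c=pickle.load(open("w6.pkl","rb")); z=s["tcp_pos"][2]-.0107+.006
analyse(s,c,[95.8,142.4,293.6,294.9],[95.8,142.3,343.2,342.0],(285.5,114.6),(347.3,114.6),z)
E
```

```text
blade len 0.02372966186602214 yaw 3.0970373010179886
blade len 0.023672299313249563 yaw 2.1236678510749454
marks [0.534  0.1816 0.036 ] [0.5351 0.1562 0.036 ] yaw 2.530004090914709 gap 25.472631529359266 tipgap 27.239872899438115 tool yaw 2.4964834026240346
shift needed mm x,y (gauge) -1.9393265916611124 -1.891999652430598
shift needed mm x,y (gauge) -1.9107201079405882 -0.12475828235174669
```

Emit:
{"api": "play_rows", "payload": {"steps": [{"linear": [-0.19, 0.1, 0], "rotation": [0, 0, 0], "hand": 0.71}, {"linear": [0, 0, 0.5], "rotation": [0, 0, 0], "hand": 0.71}, {"linear": [0, 0, 0.5], "rotation": [0, 0, 0], "hand": 0.71}, {"linear": [0, 0, 0.3], "rotation": [0, 0, 0], "hand": 0.71}, {"linear": [0, 0, 0.1], "rotation": [0, 0, 0], "hand": 0.71}, {"linear": [0, 0, 0], "rotation": [0, 0, 0], "hand": 0.71}, {"linear": [0, 0, 0], "rotation": [0, 0, 0], "hand": 0.71}, {"linear": [0, 0, 0], "rotation": [0, 0, 0], "hand": 0.71}, {"linear": [0, 0, 0], "rotation": [0, 0, 0], "hand": 0.71}, {"linear": [0, 0, 0], "rotation": [0, 0, 0], "hand": 0.71}, {"linear": [0, 0, 0], "rotation": [0, 0, 0], "hand": 0.71}], "newtons": 15}}

```text
time_s: 9.25
tcp_pos: [0.4618, 0.1657, 0.0536]
orientation: [-179.9, -0.0, 2.5]
ft_force: [-0.6, 0.3, -0.7]
grip_width: 0.0273
grasp_force: 4.7
```

```bash
python3 - <<'E'
from h import *
s=r.observe(); c=eyes.read_camera("wrist"); print(s["time_s"],s["tcp_pos"],s["orientation"],s["grip_width"],s["grasp_force"],s["ft_force"])
im=c["image"]
import pickle; pickle.dump((s,c),open("w7.pkl","wb"))
side=eyes.read_camera("side")["image"]
a=cv2.resize(im[60:160,250:390],None,fx=5,fy=5,interpolation=cv2.INTER_NEAREST)
cv2.imwrite("pics/w7.png",a)
g=cv2.cvtColor(im,cv2.COLOR_BGR2GRAY)
print("cols",280,336)
for y in (92,98,104,108,112,114,116,118,120,124,130,138,142,148): print(y,g[y,280:302].tolist(),g[y,336:358].tolist())
E
```

```text
9.25 [0.4618 0.1657 0.0536] [-179.9263   -0.0248    2.5138] 0.02728587468289695 4.670739099383354 [-0.582   0.2682 -0.7145]
cols 280 336
92 [186, 183, 184, 187, 188, 195, 123, 68, 68, 71, 72, 73, 44, 71, 146, 153, 150, 149, 149, 149, 150, 150] [151, 152, 155, 139, 74, 64, 71, 71, 71, 68, 58, 146, 155, 152, 151, 152, 151, 151, 151, 152, 150, 151]
98 [185, 185, 183, 186, 188, 193, 146, 81, 66, 70, 71, 71, 57, 72, 144, 150, 146, 146, 146, 147, 146, 146] [146, 146, 151, 134, 73, 64, 72, 70, 72, 67, 79, 145, 150, 147, 146, 146, 146, 146, 146, 146, 146, 146]
104 [185, 184, 184, 186, 189, 193, 146, 79, 67, 71, 73, 71, 59, 39, 143, 153, 148, 146, 146, 146, 147, 146] [149, 149, 156, 114, 63, 65, 71, 70, 71, 67, 79, 146, 152, 150, 149, 149, 148, 149, 148, 149, 150, 148]
108 [186, 184, 184, 186, 187, 190, 171, 93, 64, 70, 72, 70, 72, 42, 142, 151, 147, 145, 146, 146, 146, 147] [148, 150, 155, 116, 68, 67, 71, 71, 69, 64, 102, 147, 150, 148, 149, 148, 149, 149, 149, 149, 147, 149]
112 [185, 183, 183, 185, 187, 190, 170, 93, 64, 70, 72, 73, 73, 18, 147, 157, 151, 151, 150, 151, 151, 151] [149, 15
[... 1375 characters left out ...]
 146, 145, 146, 147, 146, 145]
138 [182, 184, 182, 182, 186, 189, 155, 147, 149, 151, 156, 134, 71, 34, 68, 145, 152, 148, 148, 149, 146, 148] [148, 151, 157, 76, 54, 78, 120, 149, 152, 150, 150, 150, 149, 148, 149, 148, 147, 149, 148, 149, 147, 148]
142 [182, 183, 182, 182, 184, 190, 163, 147, 149, 149, 153, 132, 54, 142, 157, 152, 152, 152, 151, 151, 152, 153] [152, 152, 153, 153, 157, 118, 131, 149, 150, 150, 149, 149, 152, 153, 153, 153, 152, 152, 153, 152, 152, 153]
148 [158, 156, 157, 157, 157, 156, 157, 153, 150, 149, 150, 157, 84, 122, 157, 161, 159, 160, 159, 159, 159, 159] [153, 151, 151, 152, 154, 109, 142, 150, 148, 151, 151, 150, 149, 148, 148, 150, 149, 149, 148, 147, 148, 147]
```

View pics/w7.png

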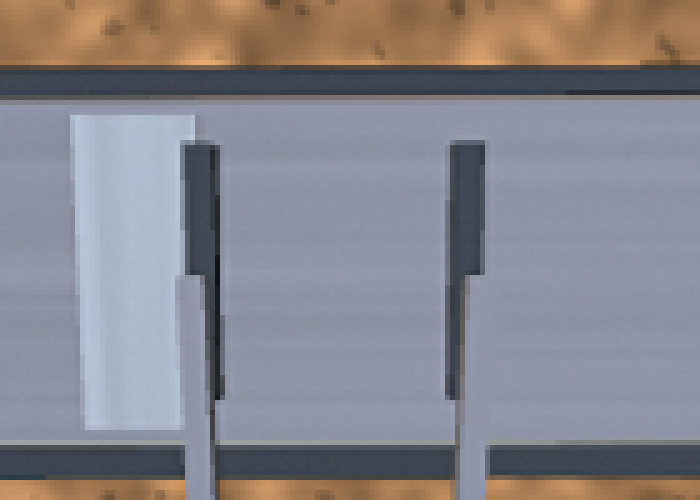

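```bash
python3 - <<'E'
from m import *
import pickle
s,c=pickle.load(open("w7.pkl","rb")); z=s["tcp_pos"][2]-.0107+.006
analyse(s,c,[88.1,139.5,289.1,290.4],[88.1,139.5,343.4,342.6],(287.5,114.7),(345.5,114.7),z)
E
```

```text
blade len 0.02371064238711233 yaw 2.7517070467831166
blade len 0.023708921407049256 yaw 2.7708295134047534
marks [0.5338 0.1815 0.036 ] [0.5349 0.156  0.036 ] yaw 2.4876459147725867 gap 25.523529214239883 tipgap 25.54445054457551 tool yaw 2.5138328515045965
shift needed mm x,y (gauge) 0.41336433358362373 0.06330183699541769
shift needed mm x,y (gauge) 0.41335113063160567 0.08422316733104837
```

The crop shows each tip over its own blade, ending near mid-length (row 275, blades spanning rows 143–400). The picture budget is used up, so I'll check tip height numerically in the scene camera.

```bash
cat > sc.py <<'E'
from h import *
def proj(c,P):
    q=(np.atleast_2d(P)-c["xyz"])@Rm(c["orientation"]); return np.c_[c["cx"]+c["fx"]*q[:,0]/-q[:,2],c["cy"]+c["fy"]*q[:,1]/q[:,2]]
E
python3 - <<'E'
from sc import *
c=eyes.read_camera("scene"); g=cv2.cvtColor(c["image"],cv2.COLOR_BGR2GRAY)
th=np.radians(2.5); ux=np.array([np.cos(th),np.sin(th),0])
L=np.array([.5338,.1815,.036]);F=np.array([.5349,.156,.036])
for n,P in (("L",L),("F",F)):
    print(n,"far/cam-end top,bottom",proj(c,[P+.012*ux,P+.012*ux-[0,0,.006],P-.012*ux]).tolist(),"tip under/top",proj(c,[P+[-.0004,0,.0069],P+[-.0004,0,.0129]]).tolist())
    print(" block edge",proj(c,[P+.017*ux-[0,0,.006]]))
u,v=proj(c,[L])[0]; x0=366;x1=412; y0=int(v)-14
print(x0)
for y in range(y0,y0+28): print(y,g[y,x0:x1].tolist())
E
```

```text
L far/cam-end top,bottom [[391.32280446405224, 187.30026035191997], [391.0933123265249, 188.8927650264703], [390.86837670130836, 181.826297598544]] tip under/top [[391.3556989462144, 182.61351167932665], [391.5859286220838, 181.00225102019505]]
 block edge [[391.1886 190.0524]]
F far/cam-end top,bottom [[382.28876987644077, 186.91912824466272], [382.0869857745566, 188.51160859433207], [381.95301497393746, 181.45419380609485]] tip under/top [[382.35172112786813, 182.237138288584], [382.5542572472839, 180.62593057522844]]
 block edge [[382.1573 189.6693]]
366
170 [134, 135, 136, 132, 135, 138, 139, 133, 130, 127, 118, 115, 114, 105, 105, 127, 138, 133, 128, 125, 125, 122, 97, 101, 115, 116, 113, 115, 126, 133, 129, 129, 126, 130, 135, 134, 131, 133, 133, 134, 135, 133, 131, 131, 132, 129]
171 [127, 130, 128, 130, 132, 136, 135, 129, 128, 129, 126, 119, 117, 102, 112, 131, 127, 131, 131, 134, 136, 132, 116, 110, 119, 112, 114, 117, 129, 132, 130, 129, 127, 130, 129, 128, 127, 126, 129, 131, 129, 123, 128, 126, 130, 132]
172 [127, 128, 131, 132, 130, 129, 128, 126, 130, 137, 138, 136, 12
[... 5070 characters left out ...]
, 95, 94, 94, 92, 95, 93, 94, 92, 93, 95, 91, 86, 100, 129, 138, 136, 133, 129, 131, 132, 134, 136]
195 [110, 80, 86, 79, 84, 92, 91, 92, 93, 94, 92, 93, 93, 93, 94, 94, 92, 92, 94, 93, 93, 96, 94, 92, 95, 96, 95, 94, 92, 93, 93, 95, 94, 95, 91, 86, 106, 131, 144, 151, 147, 141, 138, 135, 131, 129]
196 [112, 80, 85, 83, 84, 79, 74, 72, 80, 89, 90, 87, 83, 80, 79, 86, 88, 90, 92, 93, 94, 90, 91, 91, 99, 108, 111, 104, 95, 93, 94, 91, 91, 88, 92, 85, 96, 121, 138, 138, 136, 132, 134, 138, 139, 136]
197 [111, 80, 75, 75, 79, 86, 85, 84, 85, 87, 88, 87, 82, 85, 85, 83, 84, 83, 83, 83, 86, 82, 84, 84, 82, 85, 81, 83, 86, 85, 82, 77, 75, 79, 87, 87, 98, 120, 129, 131, 133, 130, 133, 137, 139, 141]
```

```bash
python3 - <<'E'
from sc import *
c=eyes.read_camera("scene"); g=c["image"].astype(int).sum(2)/3
g0=cv2.imread("pics/scene0.png").astype(int).sum(2)/3
for y in range(172,193): print(y,g0[y,376:396].astype(int).tolist(),"|",(g-g0)[y,376:396].astype(int).tolist())
E
```

```text
172 [128, 127, 122, 119, 119, 120, 119, 119, 123, 127, 128, 127, 126, 122, 122, 119, 114, 114, 114, 122] | [0, 0, -2, -8, -6, 4, 7, 5, 2, 2, 4, 4, -12, -23, -12, 1, 2, 0, 6, 3]
173 [131, 128, 124, 120, 117, 116, 118, 122, 127, 128, 128, 126, 125, 127, 126, 122, 116, 115, 119, 122] | [3, 5, 3, 1, 2, 5, 6, 3, 2, 2, 1, 4, -7, -24, -5, 6, 5, 0, 0, 3]
174 [127, 131, 127, 124, 120, 117, 115, 116, 123, 124, 122, 124, 125, 126, 130, 128, 124, 118, 118, 121] | [3, 1, 6, 3, -1, -8, -5, 4, 1, 0, 0, 0, 2, -16, -15, 4, 6, 0, -1, 3]
175 [121, 126, 129, 127, 121, 113, 113, 118, 122, 123, 122, 121, 127, 128, 120, 118, 117, 118, 124, 125] | [5, 3, 3, 0, 0, 3, 3, 0, 3, 3, 0, 2, 2, -16, -26, -4, 5, 4, 3, 5]
176 [130, 132, 129, 129, 122, 114, 113, 117, 120, 122, 123, 127, 131, 129, 125, 121, 120, 124, 128, 133] | [1, 2, 3, 0, 2, 18, 17, 0, 2, 3, 3, 4, 4, -6, -2, 9, 1, 2, 4, 2]
177 [114, 123, 119, 123, 120, 122, 120, 121, 120, 123, 124, 122, 126, 126, 122, 117, 116, 122, 125, 130] | [4, 0, 6, 1, 2, 14, 14, 1, 4, 1, 0, 2, 3, -1, 3, 13, 4, 2, 3, 3]
178 [113, 120, 123, 117, 119, 126, 128, 129, 129, 129, 128
[... 1738 characters left out ...]
54] | [2, 3, 4, 4, 2, 1, 4, 4, 4, 1, 6, 1, 0, 2, 2, 3, 3, 4, 3, 0]
189 [137, 138, 138, 139, 139, 130, 132, 140, 141, 139, 139, 141, 142, 141, 128, 134, 151, 150, 158, 152] | [4, 4, 3, 1, 3, 2, 2, 3, 2, 3, 4, 3, 1, 3, 0, 1, 2, 2, 2, 4]
190 [92, 96, 99, 101, 101, 109, 117, 117, 122, 122, 122, 132, 138, 142, 134, 132, 138, 134, 127, 131] | [3, 2, 0, 1, 2, 4, 2, 5, 1, 3, 3, 3, 4, 2, 3, 1, 3, 3, 2, 2]
191 [90, 91, 89, 90, 94, 91, 91, 90, 91, 93, 92, 93, 91, 89, 92, 92, 90, 84, 79, 81] | [0, 1, 2, 2, 0, 0, -1, 3, 2, 1, 0, -1, 0, 2, 0, 2, 1, 3, 3, 1]
192 [91, 92, 93, 91, 94, 89, 91, 92, 93, 91, 92, 90, 91, 90, 92, 89, 89, 89, 91, 91] | [2, 0, 0, 3, -1, 3, 3, 0, 0, 0, 1, 1, 1, 4, -1, 4, 1, 2, 2, -1]
```

The tip undersides end at row ~182 in the scene view, as predicted, so they sit about 7 mm above the blades and the blades haven't moved. I'll lower 2 mm and shift 0.4 mm forward.

Emit:
{"api": "play_rows", "payload": {"steps": [{"linear": [0.04, -0.01, 0.1], "rotation": [0, 0, 0], "hand": 0.71}, {"linear": [0, 0, 0.1], "rotation": [0, 0, 0], "hand": 0.71}, {"linear": [0, 0, 0], "rotation": [0, 0, 0], "hand": 0.71}, {"linear": [0, 0, 0], "rotation": [0, 0, 0], "hand": 0.71}, {"linear": [0, 0, 0], "rotation": [0, 0, 0], "hand": 0.71}, {"linear": [0, 0, 0], "rotation": [0, 0, 0], "hand": 0.71}, {"linear": [0, 0, 0], "rotation": [0, 0, 0], "hand": 0.71}, {"linear": [0, 0, 0], "rotation": [0, 0, 0], "hand": 0.71}, {"linear": [0, 0, 0], "rotation": [0, 0, 0], "hand": 0.71}, {"linear": [0, 0, 0], "rotation": [0, 0, 0], "hand": 0.71}, {"linear": [0, 0, 0], "rotation": [0, 0, 0], "hand": 0.71}, {"linear": [0, 0, 0], "rotation": [0, 0, 0], "hand": 0.71}], "newtons": 15}}

```text
time_s: 10.45
tcp_pos: [0.4621, 0.1658, 0.0514]
orientation: [-179.9, -0.0, 2.5]
ft_force: [-0.5, 0.1, -0.6]
grip_width: 0.0274
grasp_force: 4.7
```

```bash
python3 - <<'E'
from h import *
s=r.observe(); c=eyes.read_camera("wrist"); print(s["time_s"],s["tcp_pos"],s["orientation"],s["grip_width"],s["grasp_force"],s["ft_force"],abs(s["dq"]).max())
im=c["image"]
import pickle; pickle.dump((s,c),open("w8.pkl","wb"))
g=cv2.cvtColor(im,cv2.COLOR_BGR2GRAY)
for y in (92,104,112,116,118,130,138): print(y,g[y,280:300].tolist(),g[y,336:350].tolist())
print(g[82:92,290].tolist(),g[110:120,288].tolist(),g[110:120,344].tolist(),g[132:146,293].tolist())
E
```

```text
10.45 [0.4621 0.1658 0.0514] [-179.931    -0.0109    2.5114] 0.027428686076126117 4.670587331056595 [-0.4706  0.0812 -0.6274] 0.09414498798399697
92 [185, 184, 185, 187, 188, 198, 106, 62, 69, 70, 71, 71, 40, 108, 148, 151, 148, 149, 147, 148] [149, 150, 151, 158, 94, 66, 69, 71, 71, 70, 64, 101, 148, 153]
104 [185, 182, 184, 187, 187, 194, 122, 69, 67, 72, 72, 73, 56, 72, 144, 151, 146, 148, 148, 147] [148, 148, 150, 160, 81, 63, 72, 72, 72, 70, 61, 122, 150, 150]
112 [185, 184, 183, 186, 187, 195, 146, 80, 66, 71, 71, 72, 59, 39, 146, 156, 151, 150, 151, 149] [148, 150, 151, 162, 83, 63, 70, 72, 71, 69, 59, 144, 153, 149]
116 [184, 183, 183, 187, 190, 157, 149, 153, 154, 161, 117, 61, 66, 44, 147, 157, 152, 152, 153, 152] [152, 152, 156, 140, 71, 60, 80, 124, 154, 154, 153, 150, 150, 152]
118 [184, 183, 182, 186, 191, 155, 147, 150, 151, 154, 138, 71, 66, 24, 143, 154, 149, 148, 149, 148] [148, 149, 154, 137, 70, 59, 89, 121, 149, 152, 151, 150, 150, 149]
130 [183, 183, 181, 183, 188, 181, 153, 147, 150, 151, 159, 97, 63, 26, 114, 148, 149, 147, 147, 148] [148, 150, 155, 118, 62, 67, 108, 148, 152, 148, 148, 150, 148, 147]
138 [183, 183, 181, 183, 186, 190, 154, 146, 148, 150, 154, 134, 70, 32, 109, 149, 153, 150, 150, 149] [150, 151, 156, 112, 63, 76, 120, 148, 151, 149, 149, 150, 149, 150]
[149, 147, 148, 146, 147, 151, 132, 78, 67, 71] [67, 67, 66, 64, 57, 149, 154, 151, 151, 150] [71, 71, 71, 70, 62, 148, 154, 149, 149, 152] [24, 25, 24, 22, 35, 34, 32, 28, 53, 135, 143, 140, 139, 138]
```

```bash
python3 - <<'E'
from m import *
import pickle
s,c=pickle.load(open("w8.pkl","rb")); z=s["tcp_pos"][2]-.0107+.006
analyse(s,c,[88.2,140.4,288.9,290.0],[88.2,140.4,343.9,342.9],(287.5,114.6),(345.5,114.6),z)
E
```

```text
blade len 0.02377140543538568 yaw 2.4824609428814743
blade len 0.02376996885076897 yaw 2.574347384500358
marks [0.5338 0.1816 0.036 ] [0.5349 0.1561 0.036 ] yaw 2.485281545412834 gap 25.518633806644534 tipgap 25.53933473498094 tool yaw 2.5113618876221233
shift needed mm x,y (gauge) 0.09220307231854823 0.03661286310616887
shift needed mm x,y (gauge) 0.09221001149352759 0.057313791442576104
```

Residuals are about 0.1 mm in x, 0.05 mm in y and 0.02 mm in gap. Handing in.

```bash
python3 -c "
from station import r
print(r.hand_in())"
```

```text
the job is handed in; nothing more can be done
None
```

I handed the job in at about 10.5 s with the tweezers still held: tips over the middle of their blades to within about 0.1 mm, measured gap 25.5 mm to match the blades, and roughly 5 mm above them, with no verdict returned by the hand-in.

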